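# Find and release the latched mode key

## Robot

A 7-joint arm with a two-finger parallel gripper is mounted at the origin on the work surface. World frame = base frame: x ahead of the robot, y to its left, z up, the work surface at z = 0. Lengths are in m, angles in rad, forces in N, time in s.
With the tool pointing down it reaches from about 0.425 to 0.95 m from the base axis. Payload 4.7 kg.
Tool frame: the origin (TCP) lies between the finger pads; the fingertips stand 25 mm ahead of it and the grasp point (between the pads) lies 6 mm ahead of it; x points along the fingers, z is the direction in which the jaws open and shut, and the axes are right-handed (so a half turn about x gives the same grasp; the last joint's range is limited). The gripper opens to 85 mm and grips with 20 to 120 N. Pads are 22 mm wide; open, the fingers measure 114 mm over their backs; the gripper's body (76 mm by 85 mm) begins 54 mm behind the grasp point. The pads swing forward as they close: fully open they stand 13 mm farther back than shut.
Start: joints at [-0.029, 0.469, -0.049, 1.532, 0.024, 1.141, -0.082], TCP at [0.675, 0, 0.256] pointing down, gripper open.
Joint ranges: [-2.59, 2.59], [-0.33, 1.99], [-1.39, 1.29], [0.1, 2.45], [-1.04, 4.18], [0.21, 1.99], [-2.66, 2.66]. Speed limits (rad/s): [2.57, 2.57, 3.14, 3.14, 3.14, 3.14, 3.14].

## Interface

Orientations are given as a 3x3 rotation matrix whose columns are the frame's x, y, z axes.
In Python, from rig import * gives the robot as it stands. Calls block until the motion is done:
- movep(position, orientation): joint-space move of the TCP to a pose.
- move_l(position, attitude=None, feed=0.15, until_force=None): straight line of the TCP; attitude=None keeps the orientation; feed is the mean speed in m/s. With until_force (N) it stops when the force on the tool has changed by that much, and returns True; else False.
- move_joints(angles): joint-space move.
- command_gripper(opening, newtons=None): finger opening in m; newtons is the grip in N (None keeps the last); returns when the fingers have stopped.
- sleep(seconds).
- inverse_kinematics(position, orientation): joint angles nearest the present ones, or None.
- sense(): the state.
- camera(name): name is "scene" or "side" or "wrist"; returns (picture, depth): 384x512x3 uint8, red, green, blue; 384x512 float32, m along the optical axis (not along the pixel's ray), 0 where there is no reading.
- camera_params(name): a dict with "K" (3x3 intrinsics, pixels), "dist" ([k1, k2, p1, p2, k3] as OpenCV has them; the pictures are not rectified), "position" and "rotation" of the camera in the world; the wrist camera has in their place "tool_from_camera" (4x4, takes a point from camera to tool coordinates, whose origin is the TCP and whose axes are the tool frame's). Camera axes: x right, y down, z forward; pixel columns grow to the right and rows downward; lengths in m; the calibration is good to about 2 mm. A picture is of the moment at which its call begins: read the wrist's pose just before it. camera_params takes no time and is no camera call.
A pose or a line that the arm cannot do raises Unreachable and nothing moves.
- finish_job(): hands the job in, once; it reports no verdict.
The state is a dict: "time_s": time; "joint_pos": joint angles; "qd": joint speeds; "joint_efforts": joint torques, N m; "position": TCP position; "tcp_rot": TCP orientation; "wrist_force": force on the tool from outside, world axes, zero at the start; "ft_torque": the same for the moment, N m; "finger_gap": finger opening in m.
Only numpy, scipy, OpenCV 4.12 (cv2) and the standard library are available. Lean on these libraries where they do the work, as an engineer would, in place of code of your own. Each camera call takes 0.05 s, during which the arm holds its last target.

## Task

One of the four identical ivory mode keys on the green demonstration unit is already latched down. With your fingertips, tap each key lightly in turn, from the robot's left end of the row to its right end, gently enough that no free key is pushed home and the latched one stays latched; then press the latched key firmly all the way in and let go, so that it springs up level with the others. Do not pick anything up, and leave everything else where it is.

Things in the scene. Friction and masses are not known exactly. Their poses are not given: they have to be found in the camera images.
- unit_top (a point): centre of the flat grey top of the dark green demonstration unit, a fixed box 170 (x) x 300 (y) x 70 mm high whose top is level at 70 mm above the table; x points to its rear (away from the robot, turned by up to 0.4 rad), y along the key row to the robot's left. Four ivory keys stand in a row along y, 35 mm in front of this point, centres at y = +75, +25, -25 and -75 mm
- key1_top (a point): centre of the top of the first (robot's left end) ivory key, which moves with it; the cap is 28 x 28 mm; its top stands 14 mm above the unit's top (84 mm above the table) when up and 9 mm when latched; axes as the unit's. Keys are at 50 mm spacing, 22 mm gaps
- key2_top (a point): centre of the top of the second from the robot's left ivory key, which moves with it; the cap is 28 x 28 mm; its top stands 14 mm above the unit's top (84 mm above the table) when up and 9 mm when latched; axes as the unit's. Keys are at 50 mm spacing, 22 mm gaps
- key3_top (a point): centre of the top of the third from the robot's left ivory key, which moves with it; the cap is 28 x 28 mm; its top stands 14 mm above the unit's top (84 mm above the table) when up and 9 mm when latched; axes as the unit's. Keys are at 50 mm spacing, 22 mm gaps
- key4_top (a point): centre of the top of the fourth (robot's right end) ivory key, which moves with it; the cap is 28 x 28 mm; its top stands 14 mm above the unit's top (84 mm above the table) when up and 9 mm when latched; axes as the unit's. Keys are at 50 mm spacing, 22 mm gaps
- key1 (a joint): how far the first (robot's left end) key is down, m: 0 up, 0.005 latched, 0.009 at its bottom stop. A free key starts to give at 2.5 N and sinks 1 mm per further 0.7 N (8.8 N at the stop) and springs back. The latched key feels solid up to about 6 N; pressed harder it sinks again, its catch slips off at about 0.007 (7 to 8 N; press to the stop to be sure) and, when let go, it springs up to 0. Any key may be the latched one; exactly one is
- key2 (a joint): how far the second from the robot's left key is down, m: 0 up, 0.005 latched, 0.009 at its bottom stop. A free key starts to give at 2.5 N and sinks 1 mm per further 0.7 N (8.8 N at the stop) and springs back. The latched key feels solid up to about 6 N; pressed harder it sinks again, its catch slips off at about 0.007 (7 to 8 N; press to the stop to be sure) and, when let go, it springs up to 0. Any key may be the latched one; exactly one is
- key3 (a joint): how far the third from the robot's left key is down, m: 0 up, 0.005 latched, 0.009 at its bottom stop. A free key starts to give at 2.5 N and sinks 1 mm per further 0.7 N (8.8 N at the stop) and springs back. The latched key feels solid up to about 6 N; pressed harder it sinks again, its catch slips off at about 0.007 (7 to 8 N; press to the stop to be sure) and, when let go, it springs up to 0. Any key may be the latched one; exactly one is
- key4 (a joint): how far the fourth (robot's right end) key is down, m: 0 up, 0.005 latched, 0.009 at its bottom stop. A free key starts to give at 2.5 N and sinks 1 mm per further 0.7 N (8.8 N at the stop) and springs back. The latched key feels solid up to about 6 N; pressed harder it sinks again, its catch slips off at about 0.007 (7 to 8 N; press to the stop to be sure) and, when let go, it springs up to 0. Any key may be the latched one; exactly one is
- meter: black hand-held meter, loose, 140 x 72 x 36 mm, beside the unit; origin: centre of its underside
- board_a: small green circuit board on four metal posts, loose, 90 x 80 mm, 44 mm high, beside the unit; origin: centre of the underside of its feet
- board_b: small green circuit board on four metal posts, loose, 65 x 90 mm, 44 mm high, beyond the unit; origin: centre of the underside of its feet
- marker: yellow marker pen with black cap, loose, 125 x 13 x 13 mm, lying before the unit; origin: centre of its underside, x along the pen
- dish: shallow glass dish, loose, 90 mm across, 18 mm high, beyond the unit; origin: centre of its underside
- battery: black and copper battery block, loose, 26 x 46 x 17 mm, on the rear half of the unit's top; origin: centre of its underside
- weight: brass laboratory weight with a knob, loose, 32 mm across, 32 mm high, on the rear half of the unit's top; origin: centre of its underside

How it is judged:
On the way, in this order (a step that is already met when the one before it is completed fails the run):
1. a fingertip taps the first (robot's left end) key lightly while the latched one is still latched (contact force between the fingers and key1 above 0.4 N and (value of joint any of key2, key3, key4 above 0.0035 m or (value of joint key1 between 0.0042 and 0.0062 m and velocity of joint key1 between -0.002 and 0.002 m/s))).
2. a fingertip taps the second from the robot's left key lightly while the latched one is still latched (contact force between the fingers and key2 above 0.4 N and (value of joint any of key1, key3, key4 above 0.0035 m or (value of joint key2 between 0.0042 and 0.0062 m and velocity of joint key2 between -0.002 and 0.002 m/s))).
3. a fingertip taps the third from the robot's left key lightly while the latched one is still latched (contact force between the fingers and key3 above 0.4 N and (value of joint any of key1, key2, key4 above 0.0035 m or (value of joint key3 between 0.0042 and 0.0062 m and velocity of joint key3 between -0.002 and 0.002 m/s))).
4. a fingertip taps the fourth (robot's right end) key lightly while the latched one is still latched (contact force between the fingers and key4 above 0.4 N and (value of joint any of key1, key2, key3 above 0.0035 m or (value of joint key4 between 0.0042 and 0.0062 m and velocity of joint key4 between -0.002 and 0.002 m/s))).
5. the latched key has been pressed and let go: all four keys stand up (value of joint each of key1, key2, key3, key4 below 0.0012 m), for 0.2 s.
At the end, for the whole second after the job is handed in: all four keys are up (each within 1.2 mm of its upper stop), and every loose thing lies within 15 mm of where it started (all of step 5 and distance of each of meter, board_a, board_b, marker, dish, battery, weight from where it was at the start of the episode below 0.015 m); the robot touches nothing.
It fails at once if a free key is pushed nearly home (more than 7 mm) while another is latched ((value of joint key1 above 0.007 m and value of joint any of key2, key3, key4 above 0.0035 m) or (value of joint key2 above 0.007 m and value of joint any of key1, key3, key4 above 0.0035 m) or (value of joint key3 above 0.007 m and value of joint any of key1, key2, key4 above 0.0035 m) or (value of joint key4 above 0.007 m and value of joint any of key1, key2, key3 above 0.0035 m)).
It fails at once if a key is struck with more than 25 N (contact force between the fingers and key1 above 25 N or contact force between the fingers and key2 above 25 N or contact force between the fingers and key3 above 25 N or contact force between the fingers and key4 above 25 N).
It fails at once if a loose thing is lifted or shifted by more than 15 mm (not (distance of each of meter, board_a, board_b, marker, dish, battery, weight from where it was at the start of the episode below 0.015 m)).
It also fails if it takes over 50 s, if anything falls off the work surface, if the arm or the gripper's body presses on something with over 40 N, if the wrist force passes 120 N, or if a joint passes its speed limit or range.

## Working session

There is one attempt and no reset: what is moved stays moved. The work goes in short steps, each a Python script; the robot and the scene stay as the last script left them, time stands still between calls to the robot, and variables do not carry over. Pictures are saved under pics/ and viewed, and the job is handed in when it is done.

```bash
mkdir -p pics; ls; python3 - <<'E'
from rig import *
import cv2
s=sense();print(s['time_s'],s['position'],s['tcp_rot'],s['wrist_force'],s['finger_gap'])
for n in("scene","side","wrist"):
    p,d=camera(n);cv2.imwrite(f"pics/{n}0.png",p[:,:,::-1]);import numpy as np;np.save(f"pics/{n}0.npy",d)
    c=camera_params(n);print(n,c)
E
```

```text
pics
0.0 [6.74454768e-01 1.59533143e-05 2.55231126e-01] [[-1.99324839e-03 -4.24268422e-05  9.99998013e-01]
 [-7.44366538e-05  9.99999996e-01  4.22785553e-05]
 [-9.99998011e-01 -7.43522342e-05 -1.99325154e-03]] [ 0.32992598 -0.14262795  0.77691581] 0.08510373322317065
scene {'K': array([[481.70306787,   0.        , 255.4320932 ],
       [  0.        , 481.70306787, 201.40972786],
       [  0.        ,   0.        ,   1.        ]]), 'dist': array([-0.14357684,  0.        ,  0.        ,  0.        ,  0.        ]), 'position': array([ 1.28487278, -0.2179077 ,  1.30731363]), 'rotation': array([[ 0.40583926,  0.78253718, -0.4721547 ],
       [ 0.9139104 , -0.35193526,  0.20226061],
       [-0.00789144, -0.51359239, -0.85799801]])}
side {'K': array([[463.42857882,   0.        , 253.22990597],
       [  0.        , 463.42857882, 195.82919405],
       [  0.        ,   0.        ,   1.        ]]), 'dist': array([-0.00313076,  0.        ,  0.        ,  0.        ,  0.        ]), 'position': array([ 0.45103002, -0.83949242,  0.7083849 ]), 'rotation': array([[ 0.98529172, -0.08190734,  0.1499714 ],
       [-0.16984668, -0.56582217,  0.80684408],
       [ 0.01877069, -0.82044894, -0.57141159]])}
wrist {'K': array([[338.50777836,   0.        , 253.76617919],
       [  0.        , 338.50777836, 198.66904112],
       [  0.        ,   0.        ,   1.        ]]), 'dist': array([-0.0003877,  0.       ,  0.       ,  0.       ,  0.       ]), 'tool_from_camera': array([[-5.17371479e-04, -3.26928034e-01,  9.45049096e-01,
        -1.17910190e-01],
       [ 3.31481946e-04, -9.45049226e-01, -3.26927898e-01,
         8.35102518e-02],
       [ 9.99999811e-01,  1.44123543e-04,  5.97312257e-04,
         1.09780460e-04],
       [ 0.00000000e+00,  0.00000000e+00,  0.00000000e+00,
         1.00000000e+00]])}
```

View pics/scene0.png

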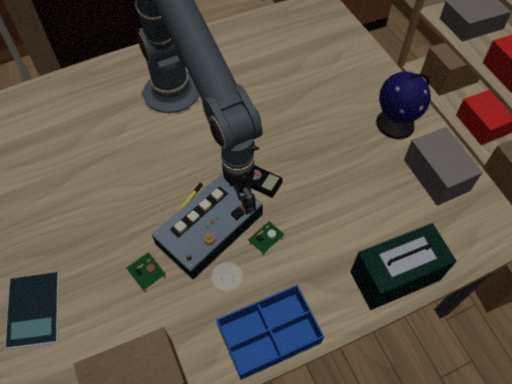

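View pics/side0.png

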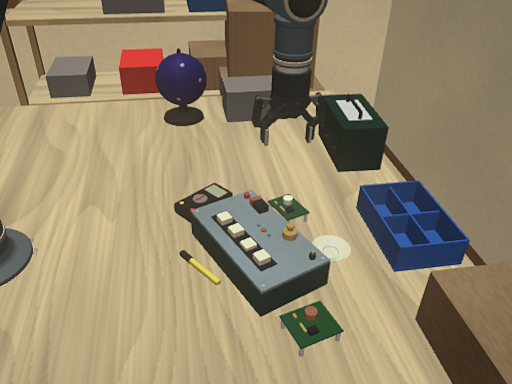

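View pics/wrist0.png

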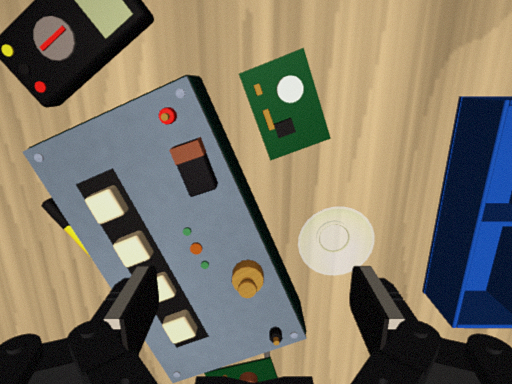

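The wrist view shows all four keys, key1 at about (104,205) down to key4 at about (180,328). Keys 3 and 4 are partly hidden by a finger. The battery is at (193,167) and the weight at (247,278). Next I'll fit the unit's pose from depth.

```bash
cat > h.py <<'E'
from rig import *
import cv2, numpy as np
def cloud(n,p,d,s=None):
    c=camera_params(n);v,u=np.mgrid[:384,:512]
    q=cv2.undistortPoints(np.stack([u,v],-1).reshape(-1,1,2).astype(np.float64),c['K'],c['dist']).reshape(384,512,2)
    P=np.dstack([q[...,0]*d,q[...,1]*d,d])
    if n=='wrist':
        T=c['tool_from_camera'];P=P@T[:3,:3].T+T[:3,3];return P@np.array(s['tcp_rot']).T+s['position']
    return P@c['rotation'].T+c['position']
def keys(n,P,p):
    hsv=cv2.cvtColor(p,cv2.COLOR_RGB2HSV)
    m=((hsv[...,2]>175)&(hsv[...,1]<75)&(P[...,2]>.068)&(P[...,2]<.095)).astype(np.uint8)
    m=cv2.erode(m,np.ones((2,2)))
    k,l,st,ce=cv2.connectedComponentsWithStats(m)
    for i in range(1,k):
        if st[i,4]>25:
            q=P[l==i]; q=q[q[:,2]>np.median(q[:,2])-.004]
            print(n,st[i,4],ce[i].round(),'med',np.median(q,0).round(4),'mid',((q.min(0)+q.max(0))/2).round(4))
E
python3 - <<'E'
from h import *
s=sense()
for n in("wrist","side","scene"):
    p=cv2.imread(f'pics/{n}0.png')[:,:,::-1].copy();d=np.load(f'pics/{n}0.npy');P=cloud(n,p,d,s);keys(n,P,p)
    # unit top rect
    hsv=cv2.cvtColor(p,cv2.COLOR_RGB2HSV)
    z=P[...,2];m=(abs(z-.07)<.008)&(hsv[...,0]>95)&(hsv[...,0]<125)&(hsv[...,1]>30)
    k,l,st,ce=cv2.connectedComponentsWithStats(m.astype(np.uint8));i=1+st[1:,4].argmax();q=P[l==i]
    r=cv2.minAreaRect(q[:,:2].astype(np.float32)*1000);print(n,'top',r,np.median(q[:,2]))
E
```

```text
wrist 41 [180.  93.] med [0.6117 0.0743 0.0713] mid [0.6116 0.0739 0.0712]
wrist 695 [104. 207.] med [ 0.538  -0.0244  0.0843] mid [ 0.5378 -0.025   0.0842]
wrist 615 [131. 252.] med [ 0.5573 -0.0705  0.0843] mid [ 0.5571 -0.0708  0.0844]
wrist 220 [164. 290.] med [ 0.5834 -0.1166  0.0793] mid [ 0.5852 -0.1158  0.0791]
wrist 466 [178. 330.] med [ 0.596  -0.1623  0.0844] mid [ 0.596  -0.1624  0.0843]
wrist top ((597.9591064453125, -80.46043395996094), (167.4438018798828, 297.6645812988281), 22.82045555114746) 0.07040377742951497
side 70 [224. 216.] med [ 0.5379 -0.0284  0.0856] mid [ 0.5386 -0.028   0.0854]
side 75 [236. 228.] med [ 0.5583 -0.0742  0.0852] mid [ 0.5588 -0.0706  0.0852]
side 87 [249. 243.] med [ 0.5773 -0.1197  0.0804] mid [ 0.5779 -0.1191  0.0804]
side 96 [262. 255.] med [ 0.5963 -0.1662  0.0852] mid [ 0.5962 -0.1641  0.0848]
side top ((970.7998046875, -51.006622314453125), (162.28526306152344, 244.53146362304688), 0.0028635801281780005) 0.06863382037449273
scene top ((600.8923950195312, -83.55436706542969), (167.556396484375, 288.9715576171875), 22.839807510375977) 0.06992924163380532
```

Key3's top is at 79 mm and the others are at 84 mm, so key3 is the latched one. The unit's yaw is about 0.398 rad. Wrist, side and scene all agree on where it is. I'll shut the fingers and tap key1 first, slowly and with the force limited.

```bash
cat >> h.py <<'E'
yaw=.398;c,s_=np.cos(yaw),np.sin(yaw)
C=np.array([.5665,-.0935]);Y=np.array([-s_,c])
R=np.array([[0,-s_,c],[0,c,s_],[-1,0,0]],float)
def k(i): return C+Y*[.075,.025,-.025,-.075][i-1]
TIP=.025
def at(i,tipz): return np.r_[k(i),tipz+TIP]
def rep(t):
    s=sense();print(t,'t',round(s['time_s'],2),'tip',(np.array(s['position'])-[0,0,TIP]).round(4),'F',np.array(s['wrist_force']).round(2),'gap',round(s['finger_gap'],4))
def tap(i,F=2.0,hi=.100,dn=.003,feed=.012):
    move_l(at(i,hi),R,feed=.1); sleep(.2);rep('above')
    top=.079 if i==3 else .084
    r=move_l(at(i,top-dn),feed=feed,until_force=F);rep(f'key{i} hit {r}')
    return r
E
python3 - <<'E'
from h import *
command_gripper(0.0,20);rep('shut')
movep(at(1,.13),R);rep('over')
tap(1)
p,d=camera('side');cv2.imwrite('pics/side1.png',cv2.resize(p[150:300,150:350,::-1],(800,600)))
E
```

```text
shut t 0.92 tip [6.750e-01 1.000e-04 2.313e-01] F [-0.17  0.52 -0.13] gap 0.0002
over t 1.64 tip [ 0.5395 -0.0242  0.1312] F [-0.17 -0.99  0.16] gap 0.0002
above t 2.29 tip [ 0.5382 -0.0243  0.1007] F [-0.44  0.78  0.7 ] gap -0.0003
key1 hit True t 3.52 tip [ 0.5374 -0.0244  0.0834] F [ 0.7  -0.74  2.27] gap -0.0001
```

View pics/side1.png

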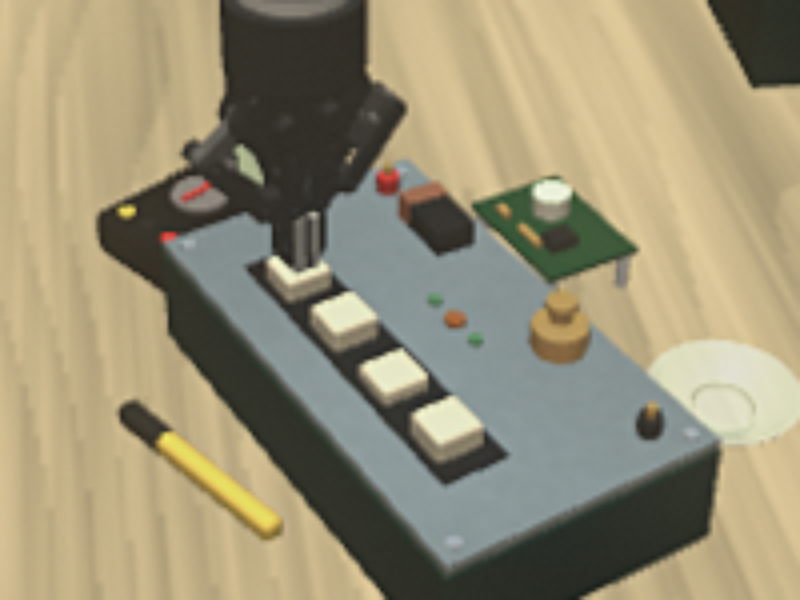

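The fingertips are on key1 at about (300,275) in the crop, with key3 visibly low at (393,375). Force noise is about 1 N, so I'll confirm contact from averaged readings.

```bash
cat >> h.py <<'E'
def fz(n=12):
    v=[]
    for _ in range(n): sleep(.02);v.append(sense()['wrist_force'][2])
    return np.mean(v)
def firm(i,base,want=2.0,floor=.0815):
    "step down 0.4 mm till mean force is clear"
    while True:
        f=fz()-base;z=sense()['position'][2]-TIP;print(' key',i,'z',round(z,4),'dF',round(f,2))
        if f>want or z<floor: return
        q=sense()['position'];move_l(np.r_[k(i),q[2]-.0005],feed=.01)
def up(i): move_l(at(i,.100),feed=.08)
E
python3 - <<'E'
from h import *
f=fz();print('contact mean',f)
firm(1,0.2)
up(1);b=fz();print('base',b)
E
```

```text
contact mean 2.802427432900116
 key 1 z 0.0832 dF 2.66
base -0.08900326458715403
```

```bash
python3 - <<'E'
from h import *
for i,fl in((2,.0815),(3,.0765),(4,.0815)):
    move_l(at(i,.100),R,feed=.1);sleep(.2);b=fz()
    top=.079 if i==3 else .084
    r=move_l(at(i,top-.001),feed=.012,until_force=2.2);rep(f'key{i} {r} base {b:.2f}')
    firm(i,b,1.5,fl)
    up(i)
b=fz();rep('done')
p,d=camera('side');P=cloud('side',p,d);keys('side',P,p)
E
```

```text
key2 True base -0.12 t 6.85 tip [ 0.5567 -0.0704  0.0836] F [-0.07 -0.6   2.51] gap 0.0003
 key 2 z 0.0834 dF 2.94
key3 True base 0.05 t 10.04 tip [ 0.5762 -0.1165  0.0792] F [ 0.02 -0.09  4.91] gap 0.0001
 key 3 z 0.0791 dF 5.41
key4 True base -0.01 t 12.97 tip [ 0.5955 -0.1626  0.0836] F [0.58 0.21 2.28] gap 0.0004
 key 4 z 0.0834 dF 2.8
done t 13.73 tip [ 0.5952 -0.1625  0.0996] F [1.28 0.32 0.76] gap 0.0001
side 67 [224. 216.] med [ 0.5382 -0.0294  0.0849] mid [ 0.5385 -0.0296  0.0852]
side 50 [234. 229.] med [ 0.5535 -0.0758  0.0851] mid [ 0.5531 -0.0759  0.0858]
side 85 [248. 243.] med [ 0.5768 -0.1196  0.0799] mid [ 0.5754 -0.1187  0.0797]
side 87 [262. 256.] med [ 0.5955 -0.1669  0.0852] mid [ 0.5962 -0.1671  0.0849]
```

All four taps registered, and key3 is still latched (79.9 mm in the side view). It also felt solid at 5.4 N. Now I'll press key3 to its stop.

```bash
python3 - <<'E'
from h import *
move_l(at(3,.100),R,feed=.1);sleep(.2);b=fz()
r=move_l(at(3,.0735),feed=.012,until_force=12);rep(f'press {r}');print(fz()-b)
up(3);move_l(at(3,.20),feed=.15);sleep(.3);rep('up')
p,d=camera('side');P=cloud('side',p,d);keys('side',P,p)
cv2.imwrite('pics/side2.png',cv2.resize(p[150:300,150:350,::-1],(800,600)))
s=sense();p,d=camera('wrist');P=cloud('wrist',p,d,s);keys('wrist',P,p)
E
```

```text
press False t 17.19 tip [ 0.5763 -0.1166  0.0751] F [-2.98  0.77 11.42] gap -0.0002
10.519610685435634
up t 18.99 tip [ 0.5759 -0.1165  0.1992] F [-0.27 -0.15 -0.1 ] gap -0.0003
side 72 [224. 216.] med [ 0.5379 -0.0275  0.0852] mid [ 0.5384 -0.0272  0.0844]
side 73 [236. 228.] med [ 0.5586 -0.0745  0.0853] mid [ 0.5587 -0.0732  0.085 ]
side 87 [249. 241.] med [ 0.5774 -0.12    0.0852] mid [ 0.5783 -0.119   0.0848]
side 97 [262. 255.] med [ 0.5963 -0.166   0.0851] mid [ 0.5958 -0.1654  0.0847]
wrist 1367 [254.  57.] med [ 0.5374 -0.0241  0.0843] mid [ 0.5376 -0.0247  0.0842]
wrist 1112 [254. 129.] med [ 0.5567 -0.0702  0.0842] mid [ 0.5569 -0.0706  0.0839]
wrist 913 [254. 192.] med [ 0.5758 -0.1162  0.0842] mid [ 0.5763 -0.1167  0.0844]
wrist 475 [254. 242.] med [ 0.5932 -0.1575  0.0842] mid [ 0.5938 -0.158   0.0841]
```

View pics/side2.png

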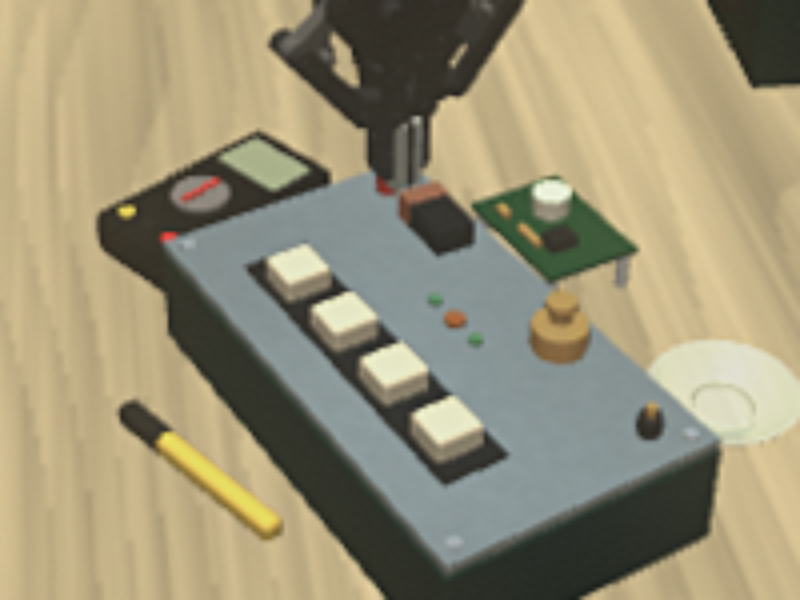

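All four keys are level at 84 mm, key3 at (393,370) included. Nothing else has moved and the arm is clear.

```bash
python3 -c "
from rig import *
finish_job()"
```

```text
the job is handed in; nothing more can be done
```

The job is done and handed in, at about 19 s on the robot's clock; `finish_job()` gives no verdict. Key3 was the latched key, and it now stands up level with the others.

- **Taps:** I tapped keys 1 to 4 in order with closed fingertips, at steady forces of about 2.8, 2.9, 5.4 and 2.8 N. The tap on key3 was firmer than I intended but stayed below the 6 N at which it starts to give. The camera showed key3 still latched after all four taps.
- **Press:** I pressed key3 to its stop at about 10.5 N and let go.
- **Last checks:** The wrist camera put all four key tops at 84.2–84.3 mm, and the side camera put them at 85.1–85.3 mm, within its 2 mm calibration. The loose things I could see in the last side picture looked unmoved; `board_b` or `board_a`, whichever is the nearer one, was outside that crop. I judged this by eye and did not measure their positions. The gripper was raised clear and felt no contact force. No check failed.

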